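Park the cam test stand on its upper dwell

ROBOT

A 7-joint arm with a two-finger parallel gripper is mounted at the origin on the work surface. World frame = base frame: x ahead of the robot, y to its left, z up, the work surface at z = 0. Lengths are in m, angles in rad, forces in N, time in s.
With the tool pointing down it reaches from about 0.425 to 0.875 m from the base axis. Payload 4.7 kg.
Tool frame: the origin (TCP) lies midway between the tips of the shut fingers; the grasp point (between the pads) lies pinch_z behind it (pinch_z is the distance from the TCP to the grasp point, in m); z points along the fingers, y is the line along which they close (so a half turn about z gives the same grasp; the last joint's range is limited). The gripper opens to 87 mm and grips with 3 to 60 N. Pads are 19 mm wide; open, the fingers measure 117 mm over their backs; the gripper's body (75 mm by 190 mm) begins 51 mm behind the grasp point.
Start: joints at [-1.293, 0.321, -0.07, 1.45, 0.023, 1.371, -0.057], TCP at [0.17, 0.628, 0.223] pointing down, gripper open.
Joint ranges: [-2.86, 2.86], [-0.3, 2.09], [-1.38, 1.24], [0.06, 2.45], [-1.56, 4.7], [0.09, 2.05], [-2.69, 2.69]. Speed limits (rad/s): [2.57, 2.57, 3.14, 3.14, 3.14, 3.14, 3.14].

INTERFACE

Orientations are given as a rotation vector (axis times angle).
In Python, from bench import get_state, get_image, get_calibration, close_job, pinch_z gives the robot as it stands.
- The arm moves only by the shell command python3 -m crank 'ROWS' [FORCE]. ROWS is JSON, a list of rows, each a list of 5 numbers: the opening, from 0 (shut) to 1 (fully open), then the shift along the world's x, y, z in units of 0.2 m (1.0 is 0.2 m), then the turn about the world's z in units of 2 pi rad (1.0 is 2 pi rad). A call has 1 to 5 rows; each row is the pose to reach, as a shift and turn from the pose commanded when the call began, turning the shorter way round; what a row does not reach only later rows make up. A row lasts 1/8 s, in which the tool goes at most 62.5 mm and 10.7 degrees, less where a joint would pass 70% of its speed; a pose out of reach is approached as far as the arm can. A call with a number of a shift or a turn outside -1 to 1 is refused whole. A call with a gripper value outside its range is refused whole. The fingers move at their own pace and stop on an object; FORCE is the grip in N (left out, the last holds). Time passes only in rows, so rows that repeat a pose let the fingers close. It gives the time, the measured TCP pose, the force, the opening and the grip force at its end, in the units of the state.
- get_state(): the state, without advancing time (a new reading comes with each control period).
- get_image(name): name is "scene" or "top" or "wrist"; returns the picture (400x640x3 uint8, red, green, blue); there is no depth.
- get_calibration(name): a dict with "fovy" (degrees; the focal length in pixels is half the picture's height over the tangent of half this angle, whatever the lens; pixels are square), "cx", "cy" (the principal point, pixels), "R" (3x3) and "t" (3): a world point X has camera coordinates R X + t. Camera axes: x right, y down, z forward; pixel columns grow to the right and rows downward; lengths in m; the calibration is good to about 2 mm. The wrist camera is an equidistant fisheye: a pixel r from the principal point sees the ray r / f radians off the axis. A picture is of the moment at which its call begins: read the wrist's pose just before it. get_calibration takes no time and is no camera call; for the wrist camera it gives the pose at the moment of the call.
- close_job(): hands the job in; it is judged then, once.
The state is a dict: "time": time; "joint_positions": joint angles; "qd": joint speeds; "joint_torque": joint torques, N m; "position": TCP position; "tool_rot": TCP orientation; "ft_force": force on the tool from outside, world axes, zero at the start; "torque": the same for the moment, N m; "grip_width": opening from 0.0 (shut) to 1.0 (fully open); "grip_force": force on a finger pad.
Only numpy, scipy, OpenCV 4.12 (cv2) and the standard library are available. Lean on these libraries where they do the work, as an engineer would, in place of code of your own. Each camera call takes 0.05 s, during which the arm holds its last target. There are 200 camera calls.

TASK

The cam test stand on the bench has its follower down. Crank it by the handle until the weighted follower rests on the cam's upper dwell, at full lift and well inside the dwell (crank arm about straight up), and let go so that it stays there for the gauge to be zeroed. Keep off the weight pan above the crank, and leave the things lying around the stand where they are.

Things in the scene. Friction and masses are not known exactly. Their poses are not given: they have to be found in the camera images.
- stand: Hand-cranked cam test stand, fixed: plywood base 220 x 240 x 18 mm, clear upright panel, dial gauge on top (450 mm tall). Origin on the bench under the cam; its x axis runs along the camshaft from the crank (front, -x side, towards the robot) to the back, z up. The base spans x -100 to +120 and y -120 to +120 mm. The camshaft is level, 155 mm above the bench.
- shaft (a point): Point on the camshaft's axis at the front face of the crank arm, 38 mm in front (-x) of the stand's origin and 155 mm up. Its x axis is the shaft axis; it turns with the shaft. The cam's nose points the same way as the crank arm.
- handle (a point): Centre of the black crank handle: cylinder of 24 mm diameter, 65 mm long, parallel to the camshaft, 42 to 107 mm in front of the stand's origin (this point 74.5 mm); the crank arm, 22 mm wide, lies just behind it. It moves on a 60 mm radius about the shaft. The sleeve spins freely on its pin, so a gripper can keep its orientation all the way round. The point's axes turn with the arm.
- crank (a joint): Camshaft angle, rad, endless either way. 0: arm straight down, follower down; +-pi: arm straight up, mid upper dwell. Positive takes the handle from the bottom to the stand's +y. Lower dwell within 0.78 of 0; follower climbs from 0.78 to 2.44; upper dwell within 0.70 of straight up. Takes up to about 6 N at the handle. Let go on a flank, the load turns it back; on a dwell it stays.
- follower (a joint): Lift of the follower, m: 0 on the lower dwell, 0.016 on the upper dwell.
- spare_cam: Spare plywood cam lying flat beside the stand, about 76 x 62 x 12 mm. To be left alone. Origin under its bore.
- spare_weight: Spare slotted steel weight lying flat beside the stand, 100 mm diameter, 10 mm thick. To be left alone. Origin under its centre.
- pliers: Long-nose pliers with black grips, 170 mm long, 12 mm high, lying in front of the stand. To be left alone. Origin under the pivot.
- screwdriver: Screwdriver with a black handle, 190 mm long, 26 mm thick, lying beside the stand. To be left alone. Origin under its middle.
- ply_box: Finger-jointed plywood box, 130 x 130 x 100 mm, on the right of the bench. To be left alone. Origin under its centre.
- glue: White glue bottle, 56 mm diameter, 150 mm tall, standing on the left of the bench. To be left alone. Origin under its centre.
- weight_pan: The follower's weight pan, a round plate of 160 mm diameter, 5 mm thick, with two slotted weights on it, right above the cam. Origin at the centre of its underside, 293 mm above the bench when down, 309 mm when up. It overhangs the inner half of the handle: a tool pointing straight down would hit it; one leaning 30 to 40 degrees, its back towards the stand's front (-x), clears it all round.

How it is judged:
At the end, for the whole second after the job is handed in: The crank is at rest with its arm within about 38 degrees of straight up (handle's centre more than 202 mm above the bench; the dwell is 40 degrees either side) and the follower stands at full lift, 14.5 to 17.5 mm, on the cam (z of handle in the frame of stand above 0.202 m and value of joint follower between 0.0145 and 0.0175 m and velocity of joint crank between -0.05 and 0.05 rad/s); the robot touches nothing.
It fails at once if one of the loose things around the stand is shifted by more than 30 mm (distance of any of spare_cam, spare_weight, pliers, screwdriver, ply_box, glue from where it was at the start of the episode above 0.03 m).
It fails at once if something presses on the weight pan with more than 5 N (contact force between weight_pan and anything else above 5 N).
It also fails if it takes over 42 s, if anything falls off the work surface, if the arm or the gripper's body presses on something with over 40 N, if the wrist force passes 120 N, or if a joint passes its speed limit or range.

## Working session

There is one attempt and no reset: what is moved stays moved. The work goes in short steps, Python scripts to look and compute and a shell command to move; the robot and the scene stay as the last step left them, time stands still between calls to the robot, and variables do not carry over. Pictures are saved under pics/ and viewed, at most 10 in all, crops included, and the job is handed in when it is done.

```bash
mkdir -p pics; ls; python3 - <<'E'
from bench import *
import cv2
s=get_state();print(s, pinch_z)
for n in("scene","top"):
    print(n,get_calibration(n)); cv2.imwrite(f"pics/{n}0.png",get_image(n)[:,:,::-1])
E
```

```text
pics
{'time': 0.0, 'joint_positions': array([-1.29288695,  0.32182893, -0.07010109,  1.45165504,  0.02262791,
        1.37080653, -0.05688882]), 'qd': array([-3.79352147e-04, -9.38338246e-04, -3.78895840e-05,  1.11690224e-03,
       -6.47568939e-04,  5.40950236e-04, -2.07158683e-04]), 'joint_torque': array([ 2.99107887e-04, -4.91294360e+01, -4.03776057e-01, -3.12525129e+01,
       -6.39297534e-02,  4.35497565e-02,  1.52661114e-04]), 'position': array([0.1693991 , 0.62696956, 0.22146783]), 'tool_rot': array([-4.13075497e-01, -3.11418310e+00,  2.99367712e-03]), 'ft_force': array([0.21482688, 1.20963956, 0.16715218]), 'torque': array([-0.01257593,  0.00459977, -0.00688396]), 'grip_force': 0.0, 'grip_width': 0.9974286271349869} 0.0187
scene {'fovy': 48.81279269717856, 'cx': 324.50789971679853, 'cy': 199.63824855438446, 'R': array([[ 0.89024311,  0.45505271, -0.01985547],
       [ 0.25500219, -0.534046  , -0.80608235],
       [-0.37741369,  0.71254606, -0.59147021]]), 't': array([-0.50693708, -0.0188912 ,  1.98173079])}
top {'fovy': 55.03361929484328, 'cx': 317.65438666496067, 'cy': 201.84758622948436, 'R': array([[-0.00436727, -0.99988268,  0.01468173],
       [-0.98467292,  0.00174001, -0.17440247],
       [ 0.17435646, -0.01521837, -0.98456499]]), 't': array([-0.0115242 ,  0.63063689,  1.51794771])}
```

View pics/scene0.png

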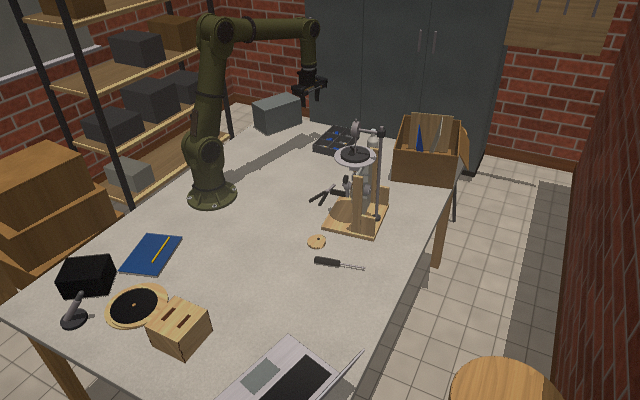

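View pics/top0.png

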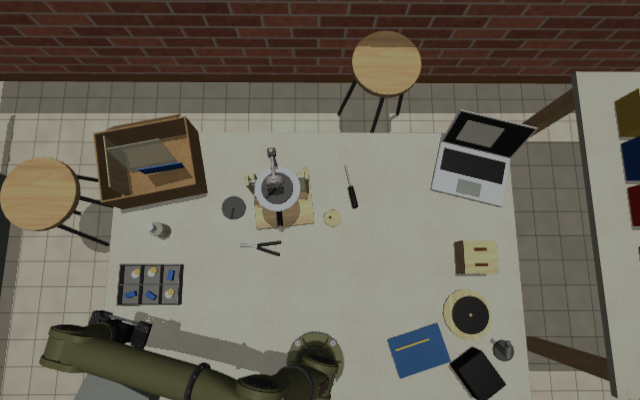

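The scene view shows the stand at about (355,190), pliers at (325,192), spare cam (316,242), and screwdriver (338,264). In the top view the base's front edge runs (255,229)–(314,223), the pan is at (277,188) and the handle at (280,218). I'll zoom in for exact pixels.

```bash
python3 - <<'E'
import cv2,numpy as np
t=cv2.imread("pics/top0.png")[140:265,210:370]; s=cv2.imread("pics/scene0.png")[110:250,295:405]
t=cv2.resize(t,None,fx=3,fy=3,interpolation=2); s=cv2.resize(s,None,fx=2.9,fy=2.9,interpolation=2)
o=np.zeros((420,800,3),np.uint8); o[:t.shape[0],:480]=t; o[:s.shape[0],480:480+s.shape[1]]=s[:, :320]
cv2.imwrite("pics/z.png",cv2.convertScaleAbs(o,alpha=1.5))
E
```

```text
(no output)
```

View pics/z.png

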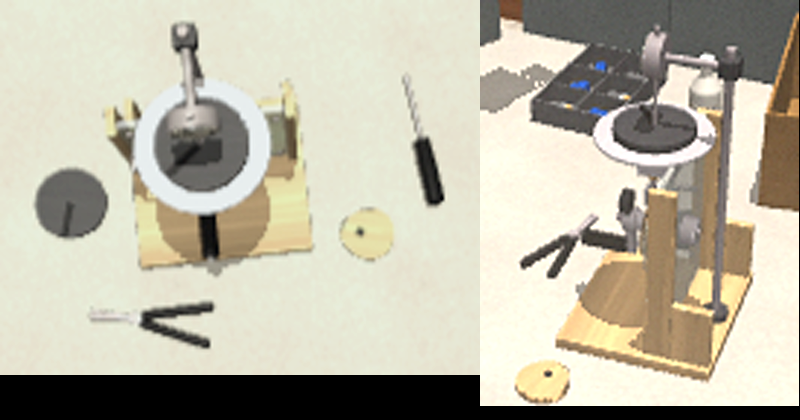

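```bash
python3 -m crank '[[1,0,0,1,0],[1,0,0,1,0],[1,0,0,1,0],[1,0,0,1,0]]' 30; python3 -m crank '[[1,0,0,1,0],[1,0,0,1,0],[1,0,0,1,0],[1,0,0,1,0]]';python3 -m crank '[[1,0,0,1,0],[1,0,0,1,0],[1,0,0,1,0],[1,0,0,1,0]]'; python3 -c "
from bench import *
print(get_state()['joint_positions'])"
```

```text
time: 0.6
position: [0.1697, 0.6285, 0.4279]
tool_rot: [0.413, 3.113, 0.013]
ft_force: [0.4, 0.2, -0.0]
grip_width: 0.997
grip_force: 0.0
time: 1.1
position: [0.1657, 0.6119, 0.5824]
tool_rot: [0.413, 3.104, 0.095]
ft_force: [-0.4, 0.4, -0.4]
grip_width: 1.0
grip_force: 0.0
time: 1.6
position: [0.1567, 0.5795, 0.6312]
tool_rot: [0.41, 3.09, 0.212]
ft_force: [-0.1, 0.1, 0.1]
grip_width: 0.996
grip_force: 0.0
[-1.5138727   0.28664711  0.27600716  0.67394522 -0.09593973  2.05249819
  0.00270572]
```

The top crop shows the handle black at about (279..281, 211..227), with the pliers in front and left of the stand. The high move tilted the tool outward through the joint-6 limit, so I'll see how far this goes and whether the lean persists on the way down.

```bash
python3 -m crank '[[1,0,0,1,0],[1,0,0,1,0],[1,0,0,1,0],[1,0,0,1,0],[1,0,0,1,0]]'|head -3;  python3 -m crank '[[1,0,0,-1,0],[1,0,0,-1,0],[1,0,0,-1,0],[1,0,0,-1,0]]'|head -3; python3 -c "
from bench import *
print(get_state()['joint_positions'])"
cat > h.py <<'E'
import numpy as np
from bench import *
def ray(n,u,v):
    c=get_calibration(n); f=200/np.tan(np.radians(c['fovy'])/2)
    R=np.array(c['R']); d=R.T@np.array([(u-c['cx'])/f,(v-c['cy'])/f,1]); return -R.T@np.array(c['t']),d
def plane(n,u,v,z):
    o,d=ray(n,u,v); return o+d*(z-o[2])/d[2]
E
python3 - <<'E'
from h import *
T=lambda x,y,z:print((x,y),plane('top',210+x/3,140+y/3,z).round(4))
print('base front L,R');T(141,268,.018);T(312,249,.018);
print('base left side back');T(131,205,.018)
print('pan c');T(201,146,.298)
print('handle near, far visible');T(209,257,.095);T(208,214,.095)
print('pliers');T(143,318,.01)
S=lambda x,y,z:print((x,y),plane('scene',295+(x-480)/2.9,110+y/2.9,z).round(4))
S(558,342,.018);S(711,374,.018);S(656,140,.298)
E
```

```text
time: 2.22
position: [0.1495, 0.5537, 0.676]
tool_rot: [0.407, 3.069, 0.331]
time: 2.72
position: [0.1486, 0.5514, 0.4693]
tool_rot: [0.406, 3.072, 0.314]
[-1.63932898 -0.02000786  0.27269839  1.36761245  0.01781791  1.58987631
 -0.05601072]
base front L,R
(141, 268) [0.5223 0.2373 0.018 ]
(312, 249) [0.548  0.0015 0.018 ]
base left side back
(131, 205) [0.6102 0.2532 0.018 ]
pan c
(201, 146) [0.6344 0.1313 0.298 ]
handle near, far visible
(209, 257) [0.5284 0.1374 0.095 ]
(208, 214) [0.5856 0.1395 0.095 ]
pliers
(143, 318) [0.4541 0.2341 0.01  ]
(558, 342) [ 0.561  -0.0056  0.018 ]
(711, 374) [0.7744 0.0239 0.018 ]
(656, 140) [0.6487 0.113  0.298 ]
```

The lean persists, but the fingers currently close along the lean direction. I'll turn the tool (+64° in all) while swinging toward the stand side, so that the further lean goes perpendicular to the closing line.

```bash
python3 -m crank '[[1,0.85,-0.65,0.1,0.089],[1,0.85,-0.65,0.1,0.089],[1,0.85,-0.65,0.1,0.089],[1,0.85,-0.65,0.1,0.089],[1,0.85,-0.65,0.1,0.089]]'|head -3;  python3 -m crank '[[1,0.85,-0.65,0.1,0.089],[1,0.85,-0.65,0.1,0.089],[1,0.85,-0.65,0.1,0.089],[1,0.85,-0.65,0.1,0.089],[1,0.85,-0.65,0.1,0.089]]'|head -3
cat >> h.py <<'E'
from scipy.spatial.transform import Rotation as Ro
def lean():
    s=get_state(); R=Ro.from_rotvec(s['tool_rot']).as_matrix(); z=R[:,2]; y=R[:,1]; p=s['position']; g=np.degrees
    print('t',round(s['time'],2),'tcp',p.round(4),'pinch',(p-pinch_z*z).round(4),'lean %.1f az %.1f; y az %.1f el %.1f; arm az %.1f'%(g(np.arccos(-z[2])),g(np.arctan2(z[1],z[0])),g(np.arctan2(y[1],y[0])),g(np.arcsin(y[2])),g(np.arctan2(p[1],p[0]))))
    print('q',s['joint_positions'].round(2),'F',s['ft_force'].round(1),'grip',round(s['grip_width'],3),round(s['grip_force'],1))
E
python3 -c "
from h import *
lean()"
```

```text
time: 3.35
position: [0.3258, 0.4207, 0.501]
tool_rot: [0.441, -3.067, -0.338]
time: 3.98
position: [0.4942, 0.2908, 0.5162]
tool_rot: [1.249, -2.772, -0.291]
t 3.98 tcp [0.4942 0.2908 0.5162] pinch [0.4971 0.2882 0.5345] lean 12.0 az 139.0; y az 138.5 el 12.0; arm az 30.5
q [-1.    0.31  0.81  0.99 -0.43  2.03  2.04] F [-0.4 -0.8 -0.3] grip 0.996 0.0
```

Exactly as planned. Now upwards to add the radial lean.

```bash
for i in 1 2 3 4; do python3 -m crank '[[1,0,0,1,0],[1,0,0,1,0],[1,0,0,1,0],[1,0,0,1,0],[1,0,0,1,0]]' >/dev/null; python3 -c "
from h import *
lean()"; done
```

```text
t 4.6 tcp [0.4801 0.3019 0.5714] pinch [0.4825 0.2987 0.5896] lean 12.3 az 126.8; y az 139.0 el 12.0; arm az 32.2
q [-0.12  0.3  -0.55  0.83 -0.07  2.05  1.74] F [ 1.3  0.4 -0.8] grip 1.003 0.0
t 5.22 tcp [0.4415 0.2753 0.6876] pinch [0.4413 0.2689 0.7052] lean 19.9 az 87.8; y az 139.2 el 12.7; arm az 31.9
q [ 0.39  0.27 -1.24  0.73  0.03  2.05  1.62] F [ 0.7 -0.5  0. ] grip 0.997 0.0
t 5.85 tcp [0.4178 0.2461 0.7242] pinch [0.4165 0.2391 0.7415] lean 22.7 az 79.0; y az 139.0 el 11.8; arm az 30.5
q [ 0.65  0.21 -1.38  0.74 -0.05  2.05  1.66] F [-1.9  0.2  1.5] grip 1.002 0.0
t 6.47 tcp [0.4143 0.2498 0.7562] pinch [0.412  0.2421 0.773 ] lean 25.7 az 73.5; y az 139.1 el 11.3; arm az 31.1
q [ 0.52  0.14 -1.11  0.67 -0.18  2.05  1.71] F [ 1.3  1.4 -1. ] grip 1.001 0.0
```

The remaining 11° roll about the handle's axis is harmless, because the handle is round. I'll add more forward lean.

```bash
for i in 1 2 3; do python3 -m crank '[[1,0,0,1,0],[1,0,0,1,0],[1,0,0,1,0],[1,0,0,1,0],[1,0,0,1,0]]' >/dev/null; python3 -c "
from h import *
lean()"; done
```

```text
t 7.1 tcp [0.4945 0.0099 0.8218] pinch [0.4865 0.0031 0.8373] lean 33.9 az 40.5; y az 115.3 el 9.9; arm az 1.1
q [ 0.99  0.26 -1.38  0.48  0.04  2.05  1.68] F [0.5 1.7 0.2] grip 1.002 0.0
t 7.72 tcp [0.4795 0.0501 0.86  ] pinch [0.4706 0.043  0.8749] lean 37.2 az 38.7; y az 116.2 el 9.4; arm az 6.0
q [ 0.81  0.19 -1.11  0.4  -0.1   2.05  1.66] F [ 0.   0.2 -0.2] grip 1.002 0.0
t 8.35 tcp [0.4652 0.0726 0.8974] pinch [0.4553 0.0652 0.9115] lean 41.2 az 36.7; y az 115.9 el 9.2; arm az 8.9
q [ 0.65  0.17 -0.95  0.32 -0.14  2.05  1.62] F [-0.3 -1.   0.1] grip 1.001 0.0
```

```bash
python3 -m crank '[[1,0,0.1,-0.3,-0.053],[1,0,0.1,-0.6,-0.053],[1,0,0.1,-0.9,-0.053],[1,0,0.1,-1,-0.053]]' >/dev/null; python3 -m crank '[[1,0,0.1,-0.3,0],[1,0,0.1,-0.6,0],[1,0,0.1,-0.9,0],[1,0,0.1,-1,0]]' >/dev/null;  python3 -c "
from h import *
lean()"; python3 -m crank '[[1,0,0,-0.3,0],[1,0,0,-0.6,0],[1,0,0,-0.9,0],[1,0,0,-1,0]]' >/dev/null;  python3 - <<'E'
from h import *
import cv2
lean()
np.save('wcal.npy',get_calibration('wrist'),allow_pickle=True)
cv2.imwrite('pics/w1.png',get_image('wrist')[:,:,::-1])
E
```

```text
t 9.35 tcp [0.4806 0.1527 0.7004] pinch [0.4703 0.148  0.7153] lean 37.3 az 24.5; y az 104.7 el 7.4; arm az 17.6
q [ 0.16 -0.3  -0.27  1.24 -0.26  1.55  1.58] F [-1.6  3.3  1.1] grip 1.003 0.0
t 9.85 tcp [0.5307 0.1358 0.5704] pinch [0.5209 0.1317 0.5859] lean 34.4 az 22.7; y az 101.4 el 7.7; arm az 14.3
q [-0.21 -0.3  -0.02  1.52 -0.1   1.33  1.49] F [-0.2 -3.2  1.1] grip 0.997 0.0
```

View pics/w1.png

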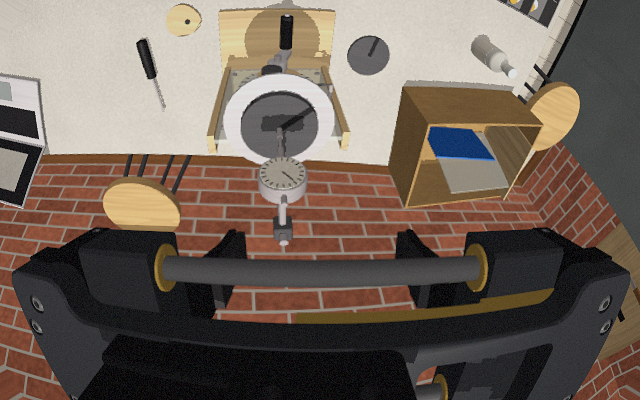

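Wrist view: pan centre (279,123), handle from (287,15) to (286,48), base front corners at about (219,10) and (331,12), crank arm leading to (270,68). The joint-2 limit pushed the arm outward a little, and the lean is now 34°, which is fine. I'll triangulate.

```bash
python3 - <<'E'
from h import *
c=np.load('wcal.npy',allow_pickle=True).item()
f=200/np.tan(np.radians(c['fovy'])/2);R=np.array(c['R']);o=-R.T@np.array(c['t'])
def wr(u,v):
    x,y=u-c['cx'],v-c['cy'];r=np.hypot(x,y);th=r/f
    return R.T@np.array([x/r*np.sin(th),y/r*np.sin(th),np.cos(th)])
def wp(u,v,z): d=wr(u,v);return (o+d*(z-o[2])/d[2]).round(4)
print('cam',o,'base',wp(219,10,.018),wp(331,12,.018),'pan',wp(279,123,.298))
def tri(a,b):
    (o1,d1),(o2,d2)=a,b; k=np.linalg.lstsq(np.c_[d1,-d2],o2-o1,rcond=None)[0]
    p,q=o1+k[0]*d1,o2+k[1]*d2; return ((p+q)/2).round(4),np.linalg.norm(p-q).round(4)
T=lambda x,y:ray('top',210+x/3,140+y/3)
S=lambda x,y:ray('scene',295+(x-480)/2.9,110+y/2.9)
W=lambda u,v:(o,wr(u,v))
print('near end top/wrist',tri(T(209,257),W(287,16)),'scene/wrist',tri(S(584,238),W(287,18)),'top/scene',tri(T(209,257),S(584,238)))
print('hub->',wp(286,48,.1),wp(287,16,.1))
E
```

```text
cam [0.38563177 0.09568984 0.66439838] base [0.5434 0.0069 0.018 ] [0.524  0.2335 0.018 ] pan [0.6307 0.1345 0.298 ]
near end top/wrist (array([0.5298, 0.1396, 0.0837]), np.float64(0.0025)) scene/wrist (array([0.5308, 0.1401, 0.0911]), np.float64(0.0026)) top/scene (array([0.5295, 0.1382, 0.0913]), np.float64(0.0016))
hub-> [0.5894 0.1472 0.1   ] [0.5258 0.1396 0.1   ]
```

```bash
python3 -m crank '[[1,-0.05,-0.02,-0.3,-0.0125],[1,-0.1,-0.03,-0.6,-0.0125],[1,-0.15,-0.05,-0.9,-0.0125],[1,-0.15,-0.05,-1,-0.0125]]' >/dev/null;python3 -c "
from h import *
lean()"; python3 -m crank '[[1,0,0,-0.25,0],[1,0,0,-0.5,0],[1,0,0,-0.7,0],[1,0,0,-0.9,0],[1,0,0,-0.9,0]]' >/dev/null; python3 -c "
from h import *
lean()"
```

```text
t 10.4 tcp [0.5492 0.1391 0.4082] pinch [0.54   0.1355 0.424 ] lean 31.9 az 21.3; y az 97.1 el 8.7; arm az 14.2
q [-0.21 -0.3  -0.03  1.82 -0.09  1.07  1.43] F [ 1.8 -2.7  1.3] grip 1.003 0.0
t 11.03 tcp [0.5451 0.1431 0.2228] pinch [0.5362 0.1393 0.2388] lean 31.4 az 22.8; y az 97.6 el 9.1; arm az 14.7
q [-0.18 -0.24 -0.07  2.14 -0.15  0.7   1.5 ] F [-0.8  0.   0.8] grip 0.999 0.0
```

```bash
python3 -m crank '[[1,0.02,0.01,-0.2,0],[1,0.04,0.01,-0.4,0],[1,0.05,0.01,-0.6,0],[1,0.05,0.01,-0.7,0],[1,0.05,0.01,-0.7,0]]' >/dev/null;python3 - <<'E'
from h import *
import cv2
lean()
w=get_image('wrist'); s=get_image('scene')[110:250,280:420]
o=np.hstack([cv2.resize(w,(480,300)),cv2.resize(s,(300,300),interpolation=2)])
cv2.imwrite('pics/w2.png',o[:,:,::-1])
E
```

```text
t 11.65 tcp [0.5581 0.1456 0.0875] pinch [0.549  0.1418 0.1034] lean 31.8 az 22.7; y az 97.7 el 9.1; arm az 14.6
q [-0.2  -0.04 -0.05  2.27 -0.22  0.37  1.59] F [-0.1 -0.8  0.2] grip 1.001 0.0
```

View pics/w2.png

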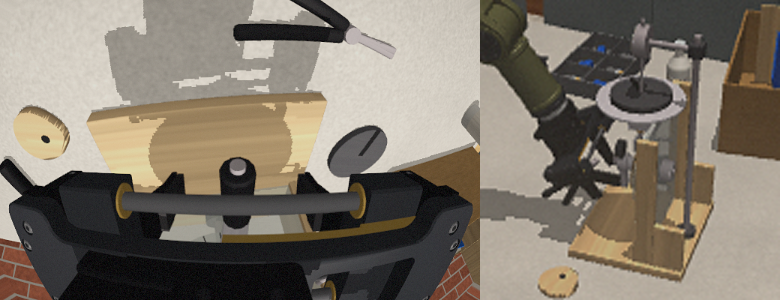

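The handle (237,180 in the wrist half) sits midway between the fingers (about 175 and 308), clear of the pan. Closing now.

```bash
python3 -m crank '[[0,0,0,-0.02,0],[0,0,0,-0.02,0],[0,0,0,-0.02,0],[0,0,0,-0.02,0],[0,0,0,-0.02,0]]' 25 >/dev/null;python3 -c "
from h import *
lean()"
```

```text
t 12.38 tcp [0.5579 0.1451 0.0835] pinch [0.5488 0.1414 0.0994] lean 31.8 az 22.6; y az 97.7 el 9.1; arm az 14.6
q [-0.2  -0.03 -0.05  2.28 -0.22  0.35  1.6 ] F [ 0.3  0.4 -0.1] grip 0.515 0.0
```

```bash
python3 -m crank '[[0,0,0,0,0],[0,0,0,0,0],[0,0,0,0,0],[0,0,0,0,0],[0,0,0,0,0]]' >/dev/null;python3 - <<'E'
from h import *
lean()
ey=np.array([-np.sin(.105),np.cos(.105)]); c=np.array([0.633,0.131])-0
s=get_state(); R=Ro.from_rotvec(s['tool_rot']).as_matrix(); p=s['position']-pinch_z*R[:,2]
ys=(p[:2]-c)@ey; print('ys',ys,'xs',(p[:2]-c)@[np.cos(.105),np.sin(.105)])
a0=np.arctan2(ys,.155-p[2]); print('a0',a0,'r',np.hypot(ys,.155-p[2]))
for a in np.r_[a0:np.pi:14j]:
    dy=.06*(np.sin(a)-np.sin(a0)); dz=.06*(np.cos(a0)-np.cos(a))
    print(round(a,2),(np.r_[ey*dy,dz]/.2).round(3))
E
```

```text
t 13.0 tcp [0.5579 0.145  0.0834] pinch [0.5488 0.1412 0.0993] lean 31.8 az 22.6; y az 97.6 el 9.1; arm az 14.6
q [-0.2  -0.03 -0.05  2.28 -0.22  0.35  1.6 ] F [ 0.3 -0.4  0.3] grip 0.269 24.9
ys 0.018968080783771095 xs -0.0826220542253556
a0 0.3282774751976096 r 0.058831631234642745
0.33 [-0.  0.  0.]
0.54 [-0.006  0.058  0.027]
0.76 [-0.012  0.11   0.067]
0.98 [-0.016  0.151  0.116]
1.19 [-0.019  0.181  0.174]
1.41 [-0.021  0.198  0.236]
1.63 [-0.021  0.202  0.301]
1.84 [-0.02   0.191  0.365]
2.06 [-0.018  0.167  0.425]
2.28 [-0.014  0.131  0.478]
2.49 [-0.009  0.084  0.523]
2.71 [-0.003  0.029  0.556]
2.93 [ 0.003 -0.032  0.577]
3.14 [ 0.01  -0.096  0.584]
```

Gripped at 23.4 mm. Crank in arcs.

```bash
python3 -m crank '[[0,-0.006,0.058,0.027,0],[0,-0.012,0.110,0.067,0],[0,-0.016,0.151,0.116,0],[0,-0.019,0.181,0.174,0],[0,-0.021,0.198,0.236,0]]' >/dev/null;python3 -c "
from h import *
lean()"
```

```text
t 13.62 tcp [0.5533 0.1861 0.1304] pinch [0.5442 0.1823 0.1463] lean 31.8 az 22.8; y az 97.7 el 9.1; arm az 18.6
q [-0.23 -0.09 -0.12  2.22 -0.08  0.46  1.37] F [ 5.1  2.9 -5.7] grip 0.269 25.0
```

```bash
python3 -m crank '[[0,0,0.004,0.065,0],[0,0.001,-0.007,0.129,0],[0,0.003,-0.031,0.189,0],[0,0.007,-0.067,0.242,0],[0,0.012,-0.114,0.287,0]]' >/dev/null;python3 -c "
from h import *
lean()"
```

```text
t 14.25 tcp [0.5559 0.1634 0.1887] pinch [0.5468 0.1595 0.2046] lean 31.9 az 22.8; y az 97.8 el 9.1; arm az 16.4
q [-0.22 -0.18 -0.07  2.16 -0.12  0.6   1.45] F [ 0.2  3.3 -2.2] grip 0.266 25.0
```

```bash
python3 -m crank '[[0,0.006,-0.055,0.033,0],[0,0.012,-0.116,0.054,0],[0,0.019,-0.18,0.061,0],[0,0.019,-0.18,0.061,0],[0,0.019,-0.18,0.061,0]]' >/dev/null;python3 - <<'E'
from h import *
import cv2
lean()
w=get_image('wrist'); s=get_image('scene')[110:250,280:420]
o=np.hstack([cv2.resize(w,(480,300)),cv2.resize(s,(300,300),interpolation=2)])
cv2.imwrite('pics/w3.png',o[:,:,::-1])
E
```

```text
t 14.88 tcp [0.5601 0.1251 0.2006] pinch [0.551  0.1213 0.2165] lean 31.8 az 22.5; y az 97.6 el 9.1; arm az 12.6
q [-0.2  -0.2   0.    2.16 -0.17  0.64  1.56] F [-2.8 -3.   3.9] grip 0.266 24.9
```

View pics/w3.png

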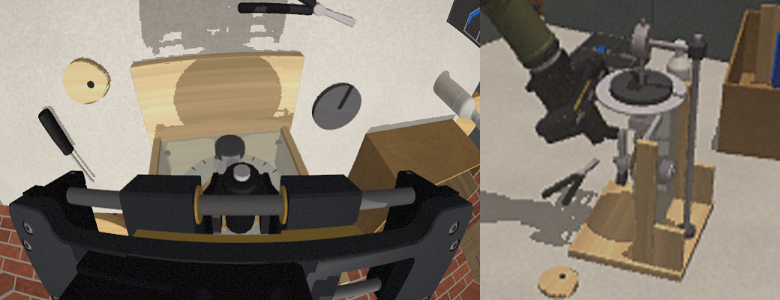

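The handle is at the top and the weight lifted, with the loose things untouched. Opening.

```bash
python3 -m crank '[[0.8,0,0,0,0],[0.8,0,0,0,0],[0.8,0,0,0,0],[0.8,0,0,0,0],[0.8,0,0,0,0]]' >/dev/null;python3 -c "
from h import *
lean()"; python3 -m crank '[[0.8,-0.06,-0.006,-0.01,0],[0.8,-0.12,-0.012,-0.02,0],[0.8,-0.18,-0.019,-0.03,0],[0.8,-0.18,-0.019,-0.03,0]]' >/dev/null;python3 -c "
from h import *
lean()"
```

```text
t 15.6 tcp [0.5599 0.126  0.2002] pinch [0.5508 0.1222 0.216 ] lean 31.8 az 22.6; y az 97.7 el 9.1; arm az 12.7
q [-0.2  -0.2   0.    2.16 -0.17  0.64  1.57] F [-1.4 -0.5 -0.2] grip 0.74 0.0
t 16.1 tcp [0.5229 0.122  0.1941] pinch [0.5138 0.1182 0.21  ] lean 31.8 az 22.6; y az 97.7 el 9.1; arm az 13.1
q [-0.19 -0.28 -0.02  2.23 -0.17  0.65  1.56] F [ 0.4 -1.   0.6] grip 0.799 0.0
```

```bash
python3 -m crank '[[0.8,-0.05,-0.005,-0.05,0],[0.8,-0.1,-0.01,-0.1,0],[0.8,-0.15,-0.016,-0.15,0],[0.8,-0.2,-0.02,-0.2,0],[0.8,-0.2,-0.02,-0.2,0]]' >/dev/null;python3 - <<'E'
from h import *
import cv2
lean()
w=get_image('wrist'); s=get_image('scene')[110:250,280:420]
o=np.hstack([cv2.resize(w,(480,300)),cv2.resize(s,(300,300),interpolation=2)])
cv2.imwrite('pics/w4.png',o[:,:,::-1])
E
```

```text
t 16.73 tcp [0.4916 0.119  0.148 ] pinch [0.4826 0.1153 0.164 ] lean 31.4 az 22.9; y az 97.6 el 9.1; arm az 13.6
q [-0.03 -0.3  -0.17  2.34 -0.28  0.57  1.65] F [ 0.2  0.3 -0.5] grip 0.8 0.0
```

View pics/w4.png

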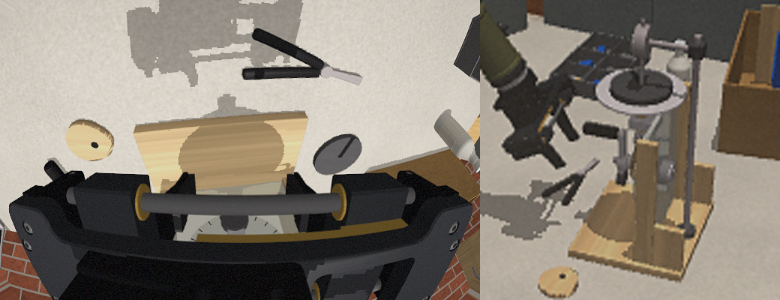

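The handle stands up at (602,130) in the scene half, the weight is lifted and the gripper is clear of the stand, with near-zero force. Handing in.

```bash
python3 -c "
from bench import *
print(close_job())"
```

```text
the job is handed in; nothing more can be done
None
```

I cranked the stand until the arm was about straight up (handle centre about 0.216 m above the bench, measured from the gripper while it still held it) and the weight was up. I then let go and backed the gripper clear. The last picture shows the handle still up and the loose things in place, and I handed the job in at about 17 s without getting a verdict back.

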